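Sort the glazed cups and vases into their colour trays

TASK

The kiln load got mixed up on the finishing bench: put each of the five glazed pieces (three cups and two bud vases) into the ware tray whose floor has the same colour as its glaze, so that in the end every piece stands upright, flat on the floor of its tray, and has been let go. This is ceramic ware: set each piece down gently rather than dropping it, and do not knock any piece over. Leave the two raw white cups standing where they are.

Things in the scene. Friction and masses are not known exactly. Their poses are not given: they have to be found in the camera images.
- cup_blue: A handleless cobalt-blue glazed cup, open at the top, 62 mm high, 50 mm across the foot, 56 mm across the rim, walls 4 mm and nearly straight, about 0.12 kg, loose. Origin: centre of its underside; z is up through the mouth; round, so its yaw means nothing.
- vase_blue: A cobalt-blue glazed bud vase, 84 mm high: a straight round belly 48 mm across from 6 to 50 mm above its foot, then a narrow neck 24 mm across and a lip 32 mm across; foot 44 mm across, about 0.16 kg, loose. Origin: centre of its underside; z is up through the lip; round, so its yaw means nothing.
- cup_green: A handleless leaf-green glazed cup, open at the top, 62 mm high, 50 mm across the foot, 56 mm across the rim, walls 4 mm and nearly straight, about 0.12 kg, loose. Origin: centre of its underside; z is up through the mouth; round, so its yaw means nothing.
- vase_green: A leaf-green glazed bud vase, 84 mm high: a straight round belly 48 mm across from 6 to 50 mm above its foot, then a narrow neck 24 mm across and a lip 32 mm across; foot 44 mm across, about 0.16 kg, loose. Origin: centre of its underside; z is up through the lip; round, so its yaw means nothing.
- cup_red: A handleless brick-red glazed cup, open at the top, 62 mm high, 50 mm across the foot, 56 mm across the rim, walls 4 mm and nearly straight, about 0.12 kg, loose. Origin: centre of its underside; z is up through the mouth; round, so its yaw means nothing.
- tray_blue: A low wooden ware tray with a cobalt-blue floor, fixed to the bench. Outside 115 mm (its x) by 170 mm (its y) by 18 mm high; rim walls 6 mm thick, inside 103 x 158 mm; the floor's top is 6 mm above the bench, so the rim stands 12 mm above the floor. Open above, empty at the start. Origin: centre of its underside, on the bench.
- tray_green: A low wooden ware tray with a leaf-green floor, fixed to the bench. Outside 115 mm (its x) by 170 mm (its y) by 18 mm high; rim walls 6 mm thick, inside 103 x 158 mm; the floor's top is 6 mm above the bench, so the rim stands 12 mm above the floor. Open above, empty at the start. Origin: centre of its underside, on the bench.
- tray_red: A low wooden ware tray with a brick-red floor, fixed to the bench. Outside 115 mm (its x) by 170 mm (its y) by 18 mm high; rim walls 6 mm thick, inside 103 x 158 mm; the floor's top is 6 mm above the bench, so the rim stands 12 mm above the floor. Open above, empty at the start. Origin: centre of its underside, on the bench.
- bisque_a: A handleless raw, unglazed, off-white cup, open at the top, 62 mm high, 50 mm across the foot, 56 mm across the rim, walls 4 mm and nearly straight, about 0.12 kg, loose. Origin: centre of its underside; z is up through the mouth; round, so its yaw means nothing. Not to be sorted: it stays where it stands.
- bisque_b: A handleless raw, unglazed, off-white cup, open at the top, 62 mm high, 50 mm across the foot, 56 mm across the rim, walls 4 mm and nearly straight, about 0.12 kg, loose. Origin: centre of its underside; z is up through the mouth; round, so its yaw means nothing. Not to be sorted: it stays where it stands.

How it is judged:
By the outcome, as a careful person would: the job done as asked, in the order asked, and still so for the second after the job is handed in, with the robot touching nothing.
It also fails if it takes over 125 s, if anything falls off the work surface, if the arm or the gripper's body presses on something with over 40 N, if the wrist force passes 120 N, or if a joint passes its speed limit or range.

ROBOT

A 6-joint arm with a two-finger parallel gripper is mounted at the origin on the work surface. World frame = base frame: x ahead of the robot, y to its left, z up, the work surface at z = 0. Lengths are in mm, angles in rad, forces in N, time in s.
With the tool pointing down it reaches from about 275 to 825 mm from the base axis. Payload 5.2 kg.
Tool frame: the origin (TCP) lies at the very end of the fingers, on their centre line; the grasp point (between the pads) lies 19 mm behind it; z points along the fingers, y is the line along which they close (so a half turn about z gives the same grasp; the last joint's range is limited). The gripper opens to 93 mm and grips with 3 to 60 N. Pads are 15 mm wide; open, the fingers measure 128 mm over their backs; the gripper's body (75 mm by 188 mm) begins 65 mm behind the grasp point.
Start: joints at [-1.386, 0.259, 1.535, -0, 1.348, -0.203], TCP at [208.005, -509.155, 218.653] pointing down, gripper open.
Joint ranges: [-3.14, 3.14], [-0.91, 2.08], [0.19, 2.58], [-1.22, 4.36], [0.22, 2.71], [-3.12, 3.12]. Speed limits (rad/s): [2.57, 2.57, 3.14, 3.14, 3.14, 3.14].

INTERFACE

Orientations are given as [roll, pitch, yaw] about the fixed x, y, z axes, in that order (R = Rz(yaw) Ry(pitch) Rx(roll)).
In Python, from bench import robot gives the robot as it stands. The module is installed in compiled form; this text tells all that it offers. Calls block until the motion is done:
- robot.move_ptp(position, orientation): joint-space move of the TCP to a pose.
- robot.move_linear(position, ori=None, speed=150, f_stop=None): straight line of the TCP; ori=None keeps the orientation; speed is the mean speed in mm/s. With f_stop (N) it stops when the force on the tool has changed by that much, and returns True; else False.
- robot.move_j(angles): joint-space move.
- robot.move_gripper(opening): opening from 0.0 (shut) to 1.0 (fully open); the grip force is fixed at half the most; returns when the fingers have stopped.
- robot.sleep(seconds).
- robot.inverse_kinematics(position, orientation): joint angles nearest the present ones, or None.
- robot.get_image(name): name is "side" or "top" or "wrist"; returns a dict with "img" (384x512x3 uint8, blue, green, red), "fovy" (degrees; the focal length in pixels is half the picture's height over the tangent of half this angle, whatever the lens; pixels are square), "cx", "cy" (the principal point, pixels), "eye" and "orientation" of the camera in the world. Camera axes: x right, y down, z forward; pixel columns grow to the right and rows downward; lengths in mm; the calibration is good to about 2 mm. A picture is of the moment at which its call begins. There is no depth.
A pose or a line that the arm cannot do raises robot.MotionError and nothing moves.
- robot.hand_in(): hands the job in; it is judged then, once.
Readings, each from a call of its own:
- robot.current_t(): time.
- robot.current_qpos(): joint angles.
- robot.current_joint_vel(): joint speeds.
- robot.current_joint_efforts(): joint torques, N m.
- robot.current_tcp_pos(): TCP position.
- robot.current_eef_rot(): TCP orientation.
- robot.current_contact_force(): force on the tool from outside, world axes, zero at the start.
- robot.current_ft_torque(): the same for the moment, N m.
- robot.current_gripper_width(): opening from 0.0 (shut) to 1.0 (fully open).
- robot.current_finger_force(): force on a finger pad.
Only numpy, scipy, OpenCV 4.12 (cv2) and the standard library are available. Lean on these libraries where they do the work, as an engineer would, in place of code of your own. Each camera call takes 0.05 s, during which the arm holds its last target. There are 200 camera calls.

## Working session

There is one attempt and no reset: what is moved stays moved. The work goes in short steps, each a Python script; the robot and the scene stay as the last script left them, time stands still between calls to the robot, and variables do not carry over. Pictures are saved under pics/ and viewed, at most 14 in all, crops included, and the job is handed in when it is done.

```bash
mkdir -p pics; python3 - <<'E'
from bench import robot
import cv2
for n in("top","side"):
    d=robot.get_image(n); cv2.imwrite(f"pics/{n}0.png",d["img"]); print(n,[ (k,d[k]) for k in d if k!="img"])
print(robot.current_t(),robot.current_eef_rot())
E
```

```text
top [('fovy', 43.78618303608024), ('cx', 252.2720331596434), ('cy', 186.5081961338474), ('eye', array([ 388.6277925 ,   17.84560618, 1192.29196781])), ('orientation', array([-3.01213455, -0.00778511, -1.58877453]))]
side [('fovy', 52.21990944534828), ('cx', 256.8158683404522), ('cy', 193.18717874249137), ('eye', array([ 49.9745153 , 722.19750053, 746.10730822])), ('orientation', array([-2.25154834, -0.02100232, -2.51963649]))]
0.1 [-3.13998190e+00 -3.17610880e-04  3.87831443e-01]
```

View pics/top0.png

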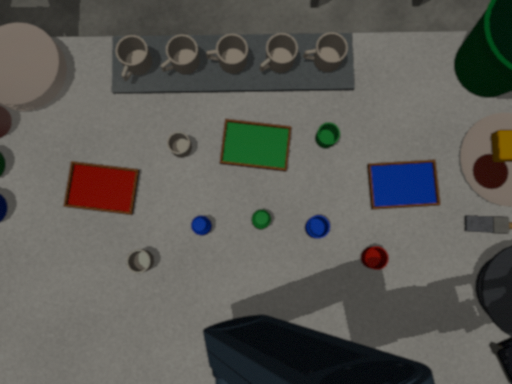

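View pics/side0.png

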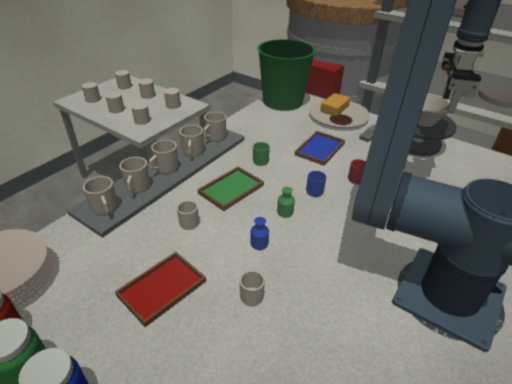

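The top view shows the red tray at (102,188), green tray (256,145) and blue tray (403,184). The green cup is at (327,135), blue cup (318,226), red cup (374,257), green vase (261,218), blue vase (202,225), and the white cups at (181,145) and (141,260). I'll enlarge to read them more closely.

```bash
python3 - <<'E'
import cv2
i=cv2.imread("pics/top0.png")
for k,(x,y) in {"L":(50,110),"R":(240,110)}.items():
    c=cv2.resize(i[y:y+165,x:x+220],None,fx=3.6,fy=3.6,interpolation=cv2.INTER_CUBIC)
    c=cv2.convertScaleAbs(c,alpha=1.5)
    for u in range(0,220,20):cv2.putText(c,str(x+u),(int(u*3.6),8),0,.3,(0,255,255));cv2.line(c,(int(u*3.6),0),(int(u*3.6),600),(0,200,200),1)
    for u in range(0,165,20):cv2.putText(c,str(y+u),(0,int(u*3.6)+8),0,.3,(0,255,255));cv2.line(c,(0,int(u*3.6)),(800,int(u*3.6)),(0,200,200),1)
    cv2.imwrite(f"pics/top0{k}.png",c)
E
```

```text
(no output)
```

View pics/top0L.png

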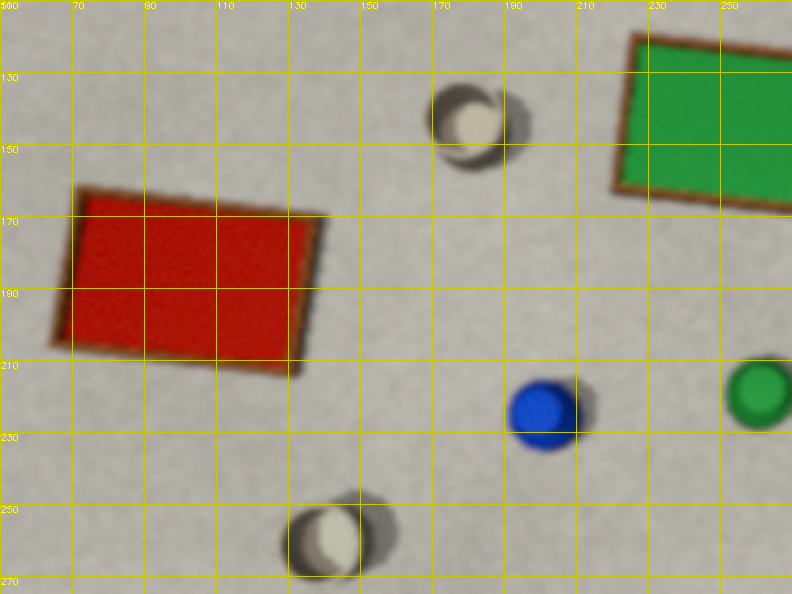

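View pics/top0R.png

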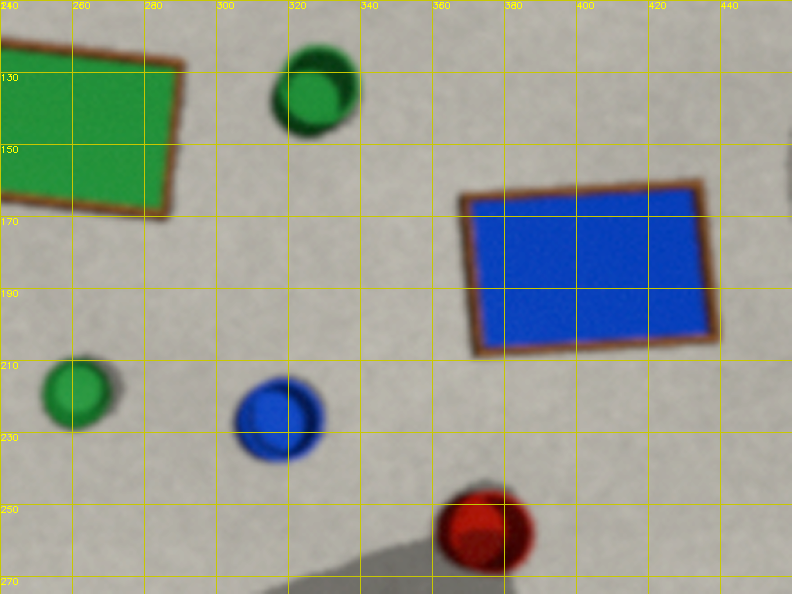

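Close up, the tray outer corners can be read directly. Red: (71.5,162) (139.5,170) (132,214) (64.5,206). Green: (225,119.5) (291,127) (285.5,171) (220,163). Blue: (367.5,164) (434.5,160) (439.5,204.5) (372,208.5). For the pieces I'll match silhouette models to colour masks in both cameras.

```bash
cat > h.py <<'E'
import numpy as np, cv2
from scipy.spatial.transform import Rotation as R
from scipy.optimize import least_squares
CUP=[(0,25),(62,28)]; VASE=[(0,22),(6,24),(50,24),(58,12),(78,12),(84,16)]
def proj(d,P):
    f=192/np.tan(np.radians(d["fovy"]/2)); p=(np.atleast_2d(P)-d["eye"])@R.from_euler("xyz",d["orientation"]).as_matrix()
    return np.c_[d["cx"]+f*p[:,0]/p[:,2],d["cy"]+f*p[:,1]/p[:,2]]
def unproj(d,px,z):
    f=192/np.tan(np.radians(d["fovy"]/2)); v=np.array([(px[0]-d["cx"])/f,(px[1]-d["cy"])/f,1])
    v=R.from_euler("xyz",d["orientation"]).as_matrix()@v
    return d["eye"]+v*(z-d["eye"][2])/v[2]
A=np.linspace(0,2*np.pi,32)
def sil(d,xy,prof,z0=0):
    m=np.zeros((384*4,512*4),np.uint8)
    for a,b in zip(prof,prof[1:]):
        P=np.vstack([np.c_[xy[0]+r*np.cos(A),xy[1]+r*np.sin(A),A*0+z+z0] for z,r in(a,b)])
        cv2.fillConvexPoly(m,cv2.convexHull(((proj(d,P)+.5)*4).astype(np.int32)),1)
    M=cv2.moments(m,True); return np.array([M["m10"]/M["m00"],M["m01"]/M["m00"]])/4-.5, M["m00"]/16
def mask(d,px,rad=30):
    """saturated blob containing/nearest px: centroid, area"""
    h=cv2.cvtColor(d["img"],cv2.COLOR_BGR2HSV); m=((h[...,1]>110)&(h[...,2]>20)).astype(np.uint8)
    n,l,s,c=cv2.connectedComponentsWithStats(m)
    k=l[int(round(px[1])),int(round(px[0]))]; return c[k],s[k,4],s[k,:4]
def fit(d,px,prof,z0=0):
    c,a,_=mask(d,px); xy=unproj(d,c,z0+30)[:2]
    for _ in range(8):
        s,ar=sil(d,xy,prof,z0); xy=xy+unproj(d,c,z0+30)[:2]-unproj(d,s,z0+30)[:2]
    return xy,a/ar
def top_ori(yaw): return [np.pi,0,yaw]
E
python3 - <<'E'
from bench import robot
from h import *
d=robot.get_image("top"); s=robot.get_image("side")
P={"cup_green":((327,135),(261,154)),"cup_blue":((318,226),(316,184)),"cup_red":((374,257),(358,172)),"vase_green":((261,218),(286,205)),"vase_blue":((202,225),(260,238))}
for k,(a,b) in P.items():
    pr=CUP if "cup" in k else VASE
    print(k,*[np.round(np.r_[q],2) for q in fit(d,a,pr)],*[np.round(np.r_[q],2) for q in fit(s,b,pr)])
for k,a in {"wa":(181,145),"wb":(141,260)}.items(): print(k,unproj(d,a,45)[:2].round())
T={"red":[(71.5,162),(139.5,170),(132,214),(64.5,206)],"green":[(225,119.5),(291,127),(285.5,171),(220,163)],"blue":[(367.5,164),(434.5,160),(439.5,204.5),(372,208.5)]}
for k,c in T.items():
    q=np.array([unproj(d,p,18)[:2] for p in c]); e=q[0]-q[1]+q[3]-q[2]
    print(k,q.mean(0).round(1),"yaw",np.arctan2(-e[0],e[1]).round(3),[np.linalg.norm(q[i]-q[i-1]).round(1) for i in range(4)])
E
```

```text
cup_green [ 663.85 -181.23] [0.82] [5.5122e+02 2.0000e-01] [382.49]
cup_blue [ 438.42 -147.66] [0.91] [ 437.65 -148.9 ] [0.82]
cup_red [ 362.38 -282.64] [0.91] [ 366.56 -282.15] [0.65]
vase_green [459.33 -13.53] [0.8] [549.17   3.15] [424.37]
vase_blue [447.21 131.34] [0.83] [447.07 131.02] [0.8]
wa [643. 179.]
wb [367. 273.]
red [544.2 377.7] yaw -0.135 [np.float64(110.4), np.float64(170.6), np.float64(110.5), np.float64(167.4)]
green [646.1  -3.7] yaw -0.136 [np.float64(112.0), np.float64(167.6), np.float64(113.3), np.float64(164.4)]
blue [ 540.9 -369.9] yaw 0.043 [np.float64(111.7), np.float64(168.7), np.float64(112.0), np.float64(168.0)]
```

All tray sizes and both cameras' readings agree to about 2 mm. I'll start with the red cup and check the result, gripping across x so the fingers stay clear of neighbouring pieces.

```bash
cat > pp.py <<'E'
from bench import robot
from h import *
TR={"red":((544.2,377.7),-.135),"green":((646.1,-3.7),-.136),"blue":((540.9,-369.9),.043)}
G=18; H=160
def run(xy,tray,off):
    c,t=TR[tray]; x,y=xy; o=top_ori(np.pi/2+t)
    gx,gy=c[0]-off*np.sin(t),c[1]+off*np.cos(t)
    p=robot.current_tcp_pos()
    if p[2]>H+20: robot.move_ptp([x,y,H],o)
    else: robot.move_linear([x,y,H],o,speed=250)
    robot.move_gripper(1.0)
    if robot.move_linear([x,y,G],speed=100,f_stop=8): print("CONTACT on approach",robot.current_tcp_pos()); raise SystemExit
    robot.move_gripper(0.0); w=robot.current_gripper_width()
    print("grip mm",round(w*93,1),"F",np.round(robot.current_finger_force(),1))
    if w*93<40: raise SystemExit("missed")
    robot.move_linear([x,y,H],speed=130)
    robot.move_linear([gx,gy,H],o,speed=230)
    robot.move_linear([gx,gy,G+6+8],speed=100); robot.sleep(.2)
    print("held",round(robot.current_gripper_width()*93,1),robot.current_contact_force().round(2))
    st=robot.move_linear([gx,gy,G+6-3],speed=12,f_stop=3)
    print("touch",st,np.round(robot.current_tcp_pos(),1),robot.current_contact_force().round(2))
    robot.move_gripper(.85); robot.sleep(.2)
    robot.move_linear([gx,gy,H],speed=120)
    print("t",robot.current_t())
E
python3 - <<'E'
from pp import *
run((363,-282.6),"red",0)
for n in("top","side"): cv2.imwrite(f"pics/{n}1.png",robot.get_image(n)["img"])
E
```

```text
grip mm 54.6 F 29.7
held 54.4 [-0.06  0.94 -0.85]
touch True [544.1 377.6  24. ] [-0.73  0.33  4.23]
t 12.5417
```

View pics/side1.png

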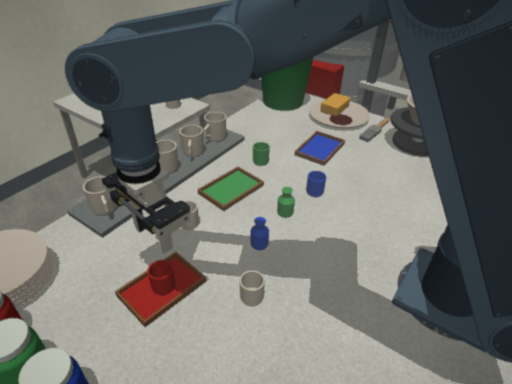

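The red cup stands upright in its tray at (162,278) in the side view, and the touch came exactly at floor height. I'll do the other four the same way.

```bash
python3 - <<'E'
from pp import *
run((447.2,131.2),"blue",-38)
run((438.2,-148.2),"blue",38)
run((663.9,-181.2),"green",-38)
run((459.3,-13.5),"green",38)
robot.move_linear([430,-120,250],speed=250)
for n in("top","side"): cv2.imwrite(f"pics/{n}2.png",robot.get_image(n)["img"])
print(robot.current_t())
E
```

```text
grip mm 47.1 F 30.0
held 47.3 [ 0.8  -0.52 -2.66]
touch True [ 542.5 -407.8   24. ] [ 0.2  -0.02  4.83]
t 24.9667
grip mm 54.8 F 30.0
held 55.0 [-0.07  0.64 -1.11]
touch True [ 539.2 -331.9   24.1] [-0.15 -0.51  4.39]
t 35.6833
grip mm 56.1 F 30.0
held 56.0 [-0.02  0.32 -0.9 ]
touch True [640.8 -41.3  23.9] [-0.29 -0.37  5.35]
t 45.7667
grip mm 47.2 F 30.0
held 47.3 [-0.19 -0.24 -2.65]
touch True [651.2  34.   24. ] [ 0.07 -0.12  5.85]
t 56.2417
57.625
```

View pics/side2.png

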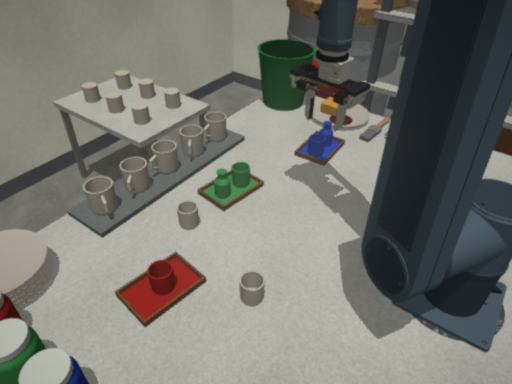

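View pics/top2.png

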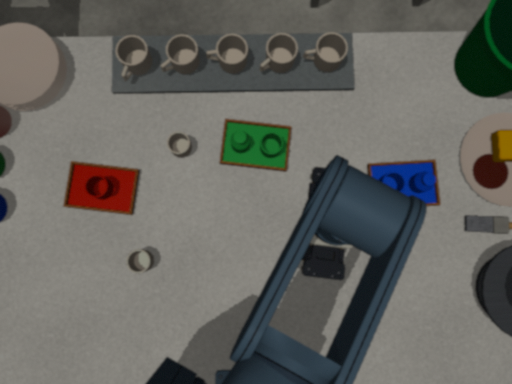

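Red cup (102,187), green vase (241,140) and green cup (273,145) stand in their trays. The white cups haven't moved. The arm partly covers the blue tray, where the pieces are at about (393,182) and (423,181), so I'll check that one closer up.

```bash
python3 -c "
import cv2
i=cv2.imread('pics/side2.png')[105:215,190:350];cv2.imwrite('pics/c.png',cv2.convertScaleAbs(cv2.resize(i,None,fx=5,fy=5,interpolation=2),alpha=1.6))"
```

```text
(no output)
```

View pics/c.png

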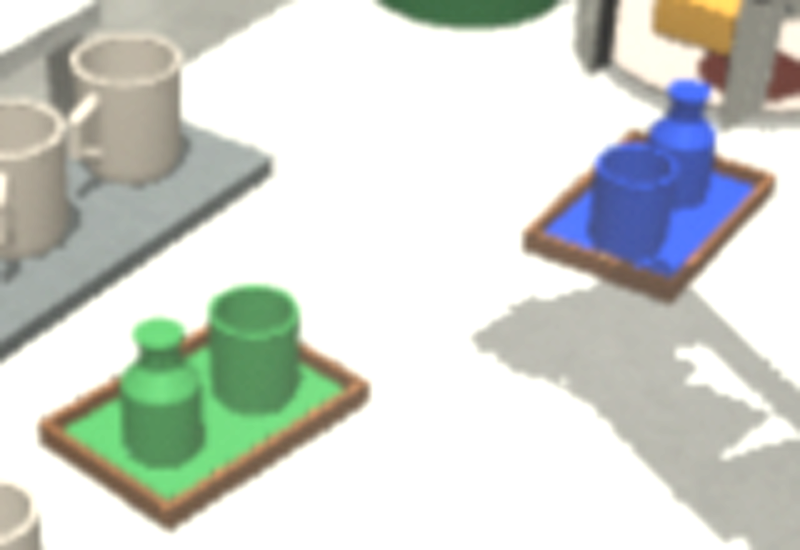

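The crop shows both blue pieces (cup at crop (635,200), vase (687,145)) and both green pieces upright inside their trays, so I'm handing in.

```bash
python3 -c "
from bench import robot
print(robot.hand_in())"
```

```text
the job is handed in; nothing more can be done
None
```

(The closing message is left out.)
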